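Seat the drip grille, then unscrew the dispenser cap of unknown thread hand

TASK

Get the worktop water dispenser ready for refilling. First press the raised end of the loose drip grille down past its spring clips, so that it lies level in the tray by itself; then undo the filler cap on top of the steel drum - it may be right- or left-handed, so find out by trying which way it loosens - and lift it off. Finish while still holding the cap upright in the gripper, about a hand's breadth above the filler neck and touching nothing else; leave the other kitchen things where they are.

Things in the scene. Friction and masses are not known exactly. Their poses are not given: they have to be found in the camera images.
- dispenser: fixed: steel drum 130 mm wide, flat top 150 mm above the worktop; on its -y side a grey tower 100 x 85 mm, 205 mm high, its near face 80 mm from the drum axis; on its +y side a black tap reaching 112 mm from the drum axis, 55 to 115 mm above the worktop, over the near end of the tray. Origin on the drum axis at worktop height, z up.
- filler (a point): point on the drum axis at the drum's flat top (150 mm high), where the cap's underside rests; the filler neck (25 mm post, with locking flanges to 39 mm) rises 22 mm from here, under the cap
- cap: loose black round ribbed bayonet cap (quick thread), 56 mm wide, 32 mm high, 60 g, on the drum's neck. Origin on its axis at its underside, z up. The wrong way it meets a hard stop within 0.2 rad (a light grip then slips); the right way it turns freely without rising and lifts off once turned 0.6 to 1.15 rad (middle 0.87). Which way, seen from above, varies from start to start and cannot be seen.
- tray: fixed black drip tray, 114 x 173 mm (long along its y), walls 22 mm high, next to the drum under the tap. Origin at the centre of its underside, z up. At its +y end, away from the drum, two 38 mm high posts 60 mm apart carry small sprung steel clips, 34 mm above the worktop, pointing 8 mm inward.
- grille: loose slatted steel plate, 100 x 160 x 5 mm, 120 g. Origin at the centre of its underside, y lengthwise. At first its -y end lies on the tray's ledge, its +y end on the clips (tilt 8 degrees). Pressed 40 to 60 mm from its middle towards +y with about 5 to 15 N, it passes the clips and lies level, underside 14 mm, top 19 mm above the worktop; the clips spring back over it.
- mug: bystander, leave alone: white ceramic mug, 76 mm wide, 85 mm high; origin under its centre
- spice_jar: bystander, leave alone: small glass jar with black lid, 44 mm wide, 75 mm high; origin under its centre
- spoon: bystander, leave alone: steel spoon, 170 mm long, lying flat; origin under its centre at mid-length
- bowl: bystander, leave alone: steel bowl, 170 mm wide, 60 mm high; origin under its centre
- sauce_bottle: bystander, leave alone: amber sauce bottle, 60 mm wide, 190 mm high; origin under its centre
- tea_tin: bystander, leave alone: aluminium tin, 90 x 60 x 70 mm; origin under its centre
- plate: bystander, leave alone: white plate, 160 mm wide, 18 mm high; origin under its centre
Things that resemble listed ones, but are neither listed nor needed, are in the scene too. There is more than one size of the grille; the job needs the smaller.

How it is judged:
On the way, in this order (a step that is already met when the one before it is completed fails the run):
1. the grille lies level in the tray by itself, not pressed by the robot (angle between grille's own z axis and vertical below 0.035 rad and z of grille in the frame of tray between 0.011 and 0.0165 m and horizontal distance between grille and tray below 0.008 m and contact force between grille and the arm below 0.3 N and contact force between grille and the fingers below 0.3 N), for 0.2 s.
2. the cap is off, lifted clear of the neck in the gripper (z of cap in the frame of filler above 0.05 m and contact force between cap and the fingers above 1 N), for 0.2 s.
At the end, for the whole second after the job is handed in: Grille level within 2 degrees, underside 11 to 16.5 mm above the tray's, centred within 8 mm. Cap held by the gripper (over 1 N), upright within 20 degrees, still, off the dispenser, its underside 50 to 200 mm above the drum top and within 80 mm of the neck axis (all of step 2 and angle between grille's own z axis and vertical below 0.035 rad and z of grille in the frame of tray between 0.011 and 0.0165 m and horizontal distance between grille and tray below 0.008 m and z of cap in the frame of filler below 0.2 m and horizontal distance between cap and filler below 0.08 m and angle between cap's own z axis and vertical below 0.35 rad and contact force between cap and dispenser below 0.2 N and linear speed of cap below 0.03 m/s); the arm keeps its last pose, push and grip.
It fails at once if a bystander was moved more than 30 mm or tipped (distance of any of mug, spice_jar, spoon, bowl, sauce_bottle, tea_tin, plate from where it was at the start of the episode above 0.03 m or angle between any of mug, spice_jar, bowl, sauce_bottle, tea_tin, plate's own z axis and vertical above 0.5 rad).
It also fails if it takes over 54 s, if anything falls off the work surface, if the arm or the gripper's body presses on something with over 40 N, if the wrist force passes 120 N, or if a joint passes its speed limit or range.

ROBOT

A 6-joint arm with a two-finger parallel gripper is mounted at the origin on the work surface. World frame = base frame: x ahead of the robot, y to its left, z up, the work surface at z = 0. Lengths are in m, angles in rad, forces in N, time in s.
With the tool pointing down it reaches from about 0.275 to 0.85 m from the base axis. Payload 5.2 kg.
Tool frame: the origin (TCP) lies at the very end of the fingers, on their centre line; the grasp point (between the pads) lies 19 mm behind it; z points along the fingers, y is the line along which they close (so a half turn about z gives the same grasp; the last joint's range is limited). The gripper opens to 85 mm and grips with 20 to 120 N. Pads are 22 mm wide; open, the fingers measure 114 mm over their backs; the gripper's body (76 mm by 85 mm) begins 54 mm behind the grasp point. The pads swing forward as they close: fully open they stand 13 mm farther back than shut.
Start: joints at [1.021, 0.259, 1.535, -0, 1.348, -0.203], TCP at [0.187, 0.517, 0.231] pointing down, gripper open.
Joint ranges: [-3.14, 3.14], [-0.91, 2.08], [0.19, 2.58], [-1.22, 4.36], [0.22, 2.71], [-3.12, 3.12]. Speed limits (rad/s): [2.57, 2.57, 3.14, 3.14, 3.14, 3.14].

INTERFACE

Orientations are given as a rotation vector (axis times angle).
In Python, from station import * gives the robot as it stands.
- The arm moves only by the tool arm_command, never from a script. Its argument "targets" is text: rows parted by semicolons, each of 6 numbers parted by spaces: the shift along the tool's x, y, z in m, then the turn, a rotation vector about the tool's x, y, z in rad. A call has 1 to 12 rows; each row shifts and turns the commanded pose from where the row before left it, along the tool's axes as they then stand; what a row does not reach is not made up. A row lasts 1/12 s, in which the tool goes at most 41.7 mm and 7.16 degrees, less where a joint would pass 70% of its speed; a pose out of reach is approached as far as the arm can. A call with a gripper value outside its range is refused whole. "claw" is the finger opening in m, from 0 to 0.0854, set as the call begins (left out, the last holds). The fingers move at their own pace and stop on an object; "newtons" is the grip in N (left out, the last holds). Time passes only in rows, so rows that do not move let the fingers close. It gives the time, the measured TCP pose, the force, the opening and the grip force at its end, in the units of the state.
- read_state(): the state, without advancing time (a new reading comes with each control period).
- read_camera(name): name is "scene" or "top" or "wrist"; returns the picture (400x640x3 uint8, red, green, blue); there is no depth.
- calibration(name): a dict with "camera_matrix" (3x3 intrinsics, pixels), "pose" (4x4, takes a point from camera to world coordinates); the wrist camera has in their place "T_tool_cam" (4x4, takes a point from camera to tool coordinates, whose origin is the TCP and whose axes are the flange's). Camera axes: x right, y up, looking along -z (the intrinsics and any distortion apply to the point x, -y, -z); pixel columns grow to the right and rows downward; lengths in m; the calibration is good to about 2 mm. A picture is of the moment at which its call begins: read the wrist's pose just before it. calibration takes no time and is no camera call.
- close_job(): hands the job in; it is judged then, once.
The state is a dict: "t": time; "joint_pos": joint angles; "qvel": joint speeds; "effort": joint torques, N m; "eef_pos": TCP position; "eef_rot": TCP orientation; "force": force on the tool from outside, world axes, zero at the start; "ft_torque": the same for the moment, N m; "gripper_width": finger opening in m; "grip_force": force on a finger pad.
Only numpy, scipy, OpenCV 4.12 (cv2) and the standard library are available. Lean on these libraries where they do the work, as an engineer would, in place of code of your own. Each camera call takes 0.05 s, during which the arm holds its last target. There are 200 camera calls.

## Working session

There is one attempt and no reset: what is moved stays moved. The work goes in short steps, Python scripts to look and compute and a tool call to move; the robot and the scene stay as the last step left them, time stands still between calls to the robot, and variables do not carry over. Pictures are saved under pics/ and viewed, at most 10 in all, crops included, and the job is handed in when it is done.

Besides the shell and the picture viewer there is one more tool, called as name(argument=value, ...) on one line, values as JSON. arm_command: Moves the arm, as the interface text tells. Its arguments: {"type":"object","properties":{"targets":{"type":"string"},"claw":{"type":"number"},"newtons":{"type":"number"}},"required":["targets"]}

```bash
mkdir -p pics; python3 - <<'E'
from station import *
import cv2
for n in("scene","top"):
    cv2.imwrite(f"pics/{n}.png",read_camera(n)[:,:,::-1]); c=calibration(n); print(n,c)
s=read_state();print(s)
print(calibration("wrist"))
E
```

```text
scene {'camera_matrix': array([[509.79188182,   0.        , 317.94474162],
       [  0.        , 509.79188182, 193.65556199],
       [  0.        ,   0.        ,   1.        ]]), 'pose': array([[-0.76578176, -0.36213208,  0.53144958,  1.25740842],
       [ 0.64280937, -0.4061547 ,  0.64948785,  0.96996508],
       [-0.01934964,  0.83898672,  0.54380776,  0.91910297],
       [ 0.        ,  0.        ,  0.        ,  1.        ]])}
top {'camera_matrix': array([[361.530347  ,   0.        , 318.81611877],
       [  0.        , 361.530347  , 196.32873103],
       [  0.        ,   0.        ,   1.        ]]), 'pose': array([[-2.36895013e-02,  9.77608106e-01, -2.09096148e-01,
         2.98433167e-01],
       [-9.99719364e-01, -2.31704649e-02,  4.93179272e-03,
         4.25999867e-02],
       [-2.34944350e-05,  2.09154300e-01,  9.77882651e-01,
         1.07134024e+00],
       [ 0.00000000e+00,  0.00000000e+00,  0.00000000e+00,
         1.00000000e+00]])}
{'t': 0.1, 'joint_pos': array([ 1.02119560e+00,  2.59263470e-01,  1.53592706e+00,  7.42304259e-06,
        1.34799220e+00, -2.02818142e-01])
[... 358 characters left out ...]
 'force': array([-0.2609677 ,  0.03774983, -0.11090743]), 'ft_torque': array([0.02611152, 0.00225072, 0.02275042]), 'grip_force': 0.0, 'gripper_width': 0.0849789834149949}
{'camera_matrix': array([[316.74019209,   0.        , 321.87683163],
       [  0.        , 316.74019209, 197.97126553],
       [  0.        ,   0.        ,   1.        ]]), 'T_tool_cam': array([[-7.16373561e-04,  9.58237761e-01,  2.85971816e-01,
         7.26324361e-02],
       [ 9.99999581e-01,  8.49322423e-04, -3.40871202e-04,
         9.81434463e-04],
       [-5.69517934e-04,  2.85971453e-01, -9.58237968e-01,
        -1.43106334e-01],
       [ 0.00000000e+00,  0.00000000e+00,  0.00000000e+00,
         1.00000000e+00]])}
```

View pics/top.png

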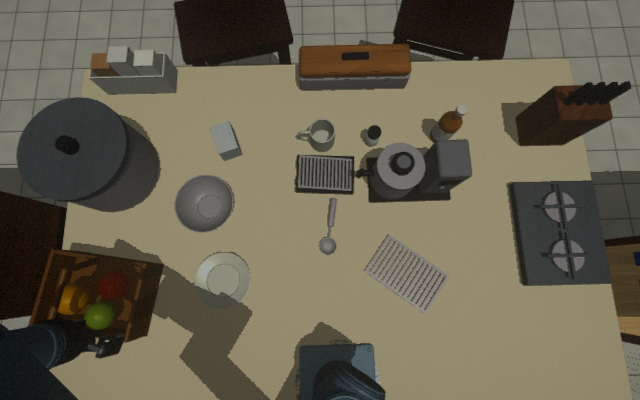

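View pics/scene.png

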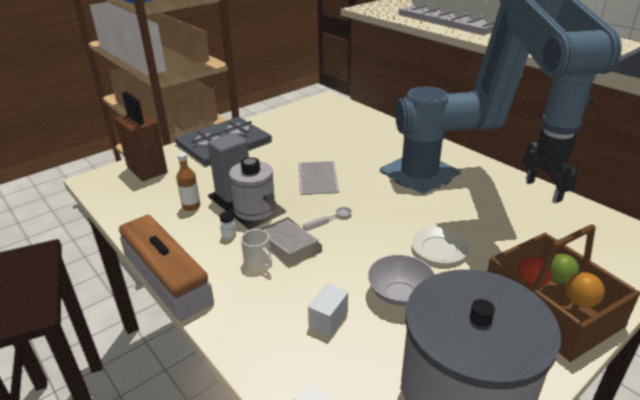

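The top view (left is +y, up is +x) shows the tray with the small grille at about (325,174), the cap at about (404,161), and the large decoy grille at (405,272). I'll enlarge this for corner pixels.

```bash
python3 - <<'E'
import cv2
a=cv2.imread("pics/top.png")[110:215,285:485]
cv2.imwrite("pics/c1.png",cv2.resize(a,None,fx=4,fy=4,interpolation=cv2.INTER_CUBIC))
E
cat > h.py <<'E'
import numpy as np
from station import *
def px2w(n,uv,z,T=None):
    c=calibration(n); P=c["pose"] if T is None else T@c["T_tool_cam"]
    K=c["camera_matrix"]; d=np.linalg.inv(K)@[uv[0],uv[1],1]; d=P[:3,:3]@[d[0],-d[1],-d[2]]
    o=P[:3,3]; return o+d*(z-o[2])/d[2]
E
```

```text
(no output)
```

View pics/c1.png

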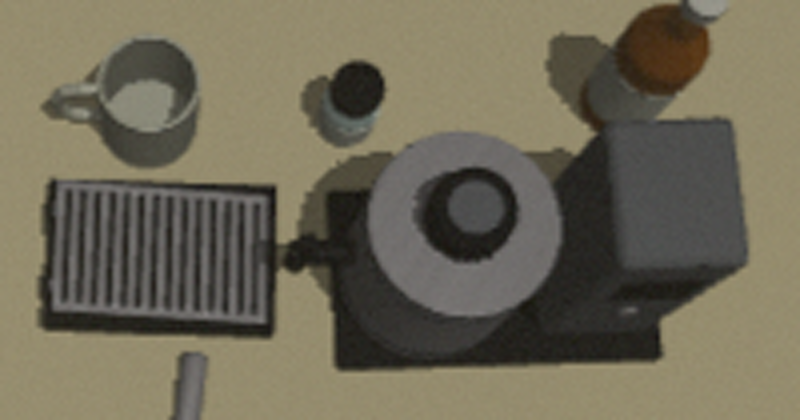

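The crop shows the drum top centred near (465,225), the cap top near (474,210), and the tray corners at (50,180), (275,186), (273,336) and (42,328). The clip end is on the left.

```bash
python3 - <<'E'
from h import *
f=lambda u,v,z:px2w("top",(u/4+285-.4,v/4+110-.4),z).round(4)
print("drum",f(465,225,.15),"cap",f(474,210,.182))
for p in [(50,180),(275,186),(273,336),(42,328)]: print("tray",f(*p,.022))
for p in [(55,183),(55,310)]: print("grille left",f(*p,.04))
for p in [(270,196),(268,318)]: print("grille right",f(*p,.019))
print("mug",f(148,85,.085),"jar",f(357,88,.075),"bottle",f(705,5,.19),"tower",f(612,122,.205),f(612,268,.205),f(746,262,.205))
from scipy.spatial.transform import Rotation as R
print(R.from_rotvec(read_state()["eef_rot"]).as_matrix().round(3))
E
```

```text
drum [ 0.573  -0.1817  0.15  ] cap [ 0.5733 -0.1804  0.182 ]
tray [0.6542 0.1003 0.022 ]
tray [ 0.6454 -0.0706  0.022 ]
tray [ 0.5287 -0.064   0.022 ]
tray [0.5389 0.1075 0.022 ]
grille left [0.6457 0.0956 0.04  ]
grille left [0.5481 0.0968 0.04  ]
grille right [ 0.6385 -0.0668  0.019 ]
grille right [ 0.5432 -0.0612  0.019 ]
mug [0.7034 0.0249 0.085 ] jar [ 0.7016 -0.1282  0.075 ] bottle [ 0.7075 -0.3401  0.19  ] tower [ 0.6223 -0.2662  0.205 ] [ 0.5267 -0.2574  0.205 ] [ 0.5286 -0.3409  0.205 ]
[[-0.94   0.34  -0.001]
 [ 0.34   0.94  -0.001]
 [ 0.    -0.002 -1.   ]]
```

arm_command(targets="-0.0336 -0.0177 0 0 0 0;-0.0336 -0.0177 0 0 0 0;-0.0336 -0.0177 0 0 0 0;-0.0336 -0.0177 0 0 0 0;-0.0336 -0.0177 0 0 0 0;-0.0336 -0.0177 0 0 0 0;-0.0336 -0.0177 0 0 0 0;-0.0336 -0.0177 0 0 0 0;-0.0336 -0.0177 0 0 0 0;-0.0336 -0.0177 0 0 0 0;-0.0336 -0.0177 0 0 0 0;-0.0336 -0.0177 0 0 0 0", claw=0, newtons=20)

```text
t: 1.1
eef_pos: [0.4946, 0.1788, 0.231]
eef_rot: [-0.542, -3.094, 0.0]
force: [0.6, 0.3, -0.3]
gripper_width: -0.0
grip_force: 0.0
```

arm_command(targets="0 0 0 0 0 0.12;0 0 0 0 0 0.12;0 0 0 0 0 0.12;0 0 0 0 0 0.12;0 0 0 0 0 0.12;0 0 0 0 0 0.12;0 0 0 0 0 0.12;0 0 0 0 0 0.12;0 0 0 0 0 0.12;0 0 0 0 0 0.12;0 0 0 0 0 0.07;0 0 0 0 0 0")

```text
t: 2.1
eef_pos: [0.4936, 0.1804, 0.2309]
eef_rot: [-2.274, -2.167, 0.001]
force: [-0.1, -0.3, -0.2]
gripper_width: -0.0003
grip_force: 0.0
```

```bash
cat >> h.py <<'E'
from scipy.spatial.transform import Rotation as R
import cv2
def T():
    s=read_state(); M=np.eye(4); M[:3,:3]=R.from_rotvec(s["eef_rot"]).as_matrix(); M[:3,3]=s["eef_pos"]; return M
def to(p):
    M=T(); print("tool shift",(M[:3,:3].T@(np.array(p)-M[:3,3])).round(4))
E
python3 - <<'E'
from h import *
M=T(); cv2.imwrite("pics/w1.png",read_camera("wrist")[:,:,::-1]); print(M.round(3)); np.save("w1.npy",M)
print(read_state()["joint_pos"].round(2)); to([.5955,.068,.12])
E
```

```text
[[ 0.048  0.999 -0.001  0.494]
 [ 0.999 -0.048 -0.     0.18 ]
 [-0.    -0.001 -1.     0.231]
 [ 0.     0.     0.     1.   ]]
[ 0.14  0.22  1.59 -0.    1.33  0.18]
tool shift [-0.1078  0.1068  0.1109]
```

View pics/w1.png

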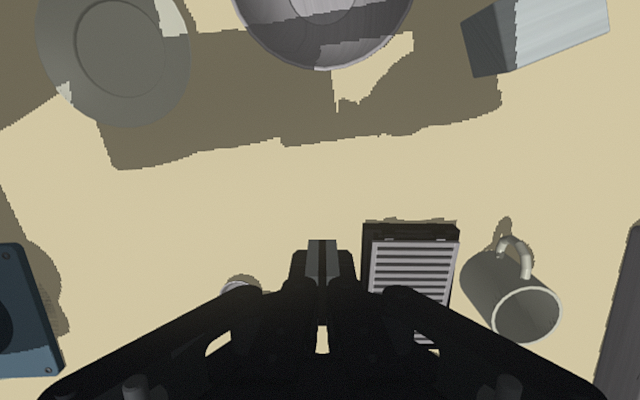

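The wrist view shows the raised grille end with corners at about (371,241) and (459,242). The mug is to its right.

```bash
python3 - <<'E'
from h import *
M=np.load("w1.npy")
for p in [(371,240),(459,242)]: print(px2w("wrist",p,.04,M).round(4))
E
```

```text
[0.5464 0.1017 0.04  ]
[0.6472 0.0943 0.04  ]
```

arm_command(targets="-0.018 0.0178 0.012 0 0 0;-0.018 0.0178 0.018 0 0 0;-0.018 0.0178 0.018 0 0 0;-0.018 0.0178 0.018 0 0 0;-0.018 0.0178 0.018 0 0 0;-0.018 0.0178 0.018 0 0 0;0 0 0 0 0 0")

```text
t: 2.73
eef_pos: [0.5963, 0.0641, 0.125]
eef_rot: [-2.271, -2.168, 0.006]
force: [0.2, 0.1, 0.1]
gripper_width: -0.0
grip_force: 0.0
```

arm_command(targets="0.001 0 0.03 0 0 0;0.001 0 0.03 0 0 0;0.001 0 0.015 0 0 0;0 0 0 0 0 0")

```text
t: 3.07
eef_pos: [0.5924, 0.0712, 0.0503]
eef_rot: [-2.265, -2.168, 0.008]
force: [-1.2, 0.0, 0.3]
gripper_width: 0.0001
grip_force: 0.0
```

arm_command(targets="0 0 0.004 0 0 0;0 0 0.004 0 0 0;0 0 0.004 0 0 0;0 0 0 0 0 0")

```text
t: 3.4
eef_pos: [0.5961, 0.0707, 0.0428]
eef_rot: [2.271, 2.17, 0.001]
force: [1.0, 0.4, 0.1]
gripper_width: 0.0005
grip_force: 0.0
```

arm_command(targets="0 0 0.002 0 0 0;0 0 0.002 0 0 0;0 0 0.002 0 0 0;0 0 0.002 0 0 0;0 0 0 0 0 0;0 0 0 0 0 0")

```text
t: 3.9
eef_pos: [0.5964, 0.0705, 0.0351]
eef_rot: [2.271, 2.169, 0.001]
force: [-0.6, -0.4, 4.8]
gripper_width: 0.0
grip_force: 2.6
```

arm_command(targets="0 0 0.002 0 0 0;0 0 0.002 0 0 0;0 0 0 0 0 0;0 0 0 0 0 0")

```text
t: 4.23
eef_pos: [0.5966, 0.0702, 0.0308]
eef_rot: [2.271, 2.169, 0.001]
force: [0.8, -1.1, 3.0]
gripper_width: -0.0001
grip_force: 1.6
```

arm_command(targets="0 0 0.002 0 0 0;0 0 0.002 0 0 0;0 0 0 0 0 0;0 0 0 0 0 0")

```text
t: 4.57
eef_pos: [0.5952, 0.0709, 0.0257]
eef_rot: [-2.271, -2.169, 0.001]
force: [-0.1, -0.4, 0.7]
gripper_width: -0.0
grip_force: 0.1
```

arm_command(targets="0 0 0.002 0 0 0;0 0 0.002 0 0 0;0 0 0 0 0 0;0 0 0 0 0 0")

```text
t: 4.9
eef_pos: [0.5953, 0.0708, 0.0218]
eef_rot: [-2.271, -2.169, 0.001]
force: [0.5, -0.3, -0.4]
gripper_width: -0.0002
grip_force: 0.0
```

arm_command(targets="0 0 0.002 0 0 0;0 0 0.002 0 0 0;0 0 0 0 0 0;0 0 0 0 0 0")

```text
t: 5.23
eef_pos: [0.5959, 0.0707, 0.0191]
eef_rot: [2.272, 2.17, 0.001]
force: [-1.1, -0.1, 6.9]
gripper_width: 0.0006
grip_force: 3.0
```

arm_command(targets="0 0 -0.01 0 0 0;0 0 -0.03 0 0 0;0 0 -0.04 0 0 0;0 0 -0.04 0 0 0;0 0 -0.04 0 0 0;0 0 -0.04 0 0 0;0 0 -0.03 0 0 0;0 0 0 0 0 0", claw=0.0854)

```text
t: 5.9
eef_pos: [0.5991, 0.0706, 0.2572]
eef_rot: [2.264, 2.163, 0.015]
force: [1.2, 0.1, 0.1]
gripper_width: 0.0854
grip_force: 0.0
```

```bash
python3 - <<'E'
from h import *
M=T(); w=read_camera("wrist"); t=read_camera("top"); s=read_camera("scene"); np.save("w2.npy",M)
b=lambda a,k:cv2.resize(np.ascontiguousarray(a[:,:,::-1]),None,fx=k,fy=k,interpolation=cv2.INTER_CUBIC)
v=np.zeros((600,800,3),np.uint8)
v[:350,:560]=b(w,.875); c=b(s[205:265,190:330],4); v[355:595,:560]=c
cv2.imwrite("pics/m.png",v); print(M.round(3)); to([.573,-.181,.245])
E
```

```text
[[ 0.046  0.999  0.014  0.599]
 [ 0.999 -0.046 -0.001  0.071]
 [-0.     0.014 -1.     0.257]
 [ 0.     0.     0.     1.   ]]
tool shift [-0.2525 -0.0109  0.0036]
```

View pics/m.png

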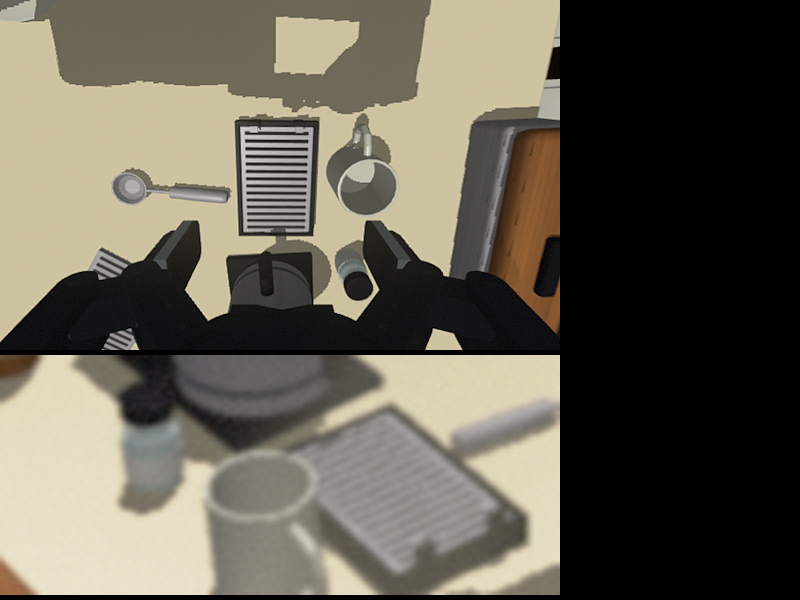

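The grille now lies level in the tray under the clips. Next I go to the cap.

arm_command(targets="-0.036 -0.0015 0 0 0 0;-0.036 -0.0015 0 0 0 0;-0.036 -0.0015 0 0 0 0;-0.036 -0.0015 0 0 0 0;-0.036 -0.0015 0 0 0 0;-0.036 -0.0015 0 0 0 0;-0.0365 -0.0019 0 0 0 0;0 0 0 0 0 0;0 0 0 0 0 0")

```text
t: 6.8
eef_pos: [0.572, -0.1827, 0.2459]
eef_rot: [-2.273, -2.162, 0.002]
force: [-0.2, 0.0, 0.6]
gripper_width: 0.0853
grip_force: 0.0
```

```bash
python3 - <<'E'
from h import *
print(T().round(4),read_state()["joint_pos"].round(2)); to([.573,-.181,.154])
cv2.imwrite("pics/t2.png",cv2.resize(np.ascontiguousarray(np.hstack([read_camera("wrist")[200:,160:480,::-1],read_camera("scene")[100:300,150:350,::-1]])),None,fx=1.5,fy=1.5))
E
```

```text
[[ 0.05    0.9987 -0.0039  0.572 ]
 [ 0.9987 -0.05    0.0021 -0.1827]
 [ 0.0019 -0.004  -1.      0.2459]
 [ 0.      0.      0.      1.    ]] [-0.49  0.34  1.38  0.    1.42 -0.44]
tool shift [0.0016 0.0013 0.0919]
```

View pics/t2.png

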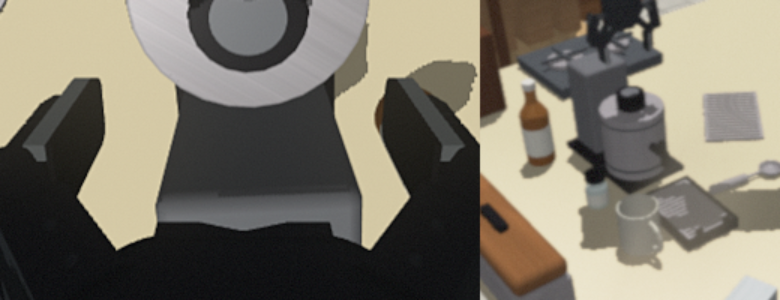

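```bash
python3 - <<'E'
from h import *
M=T(); print(M[:3,3]); s=read_state(); print(s["t"],s["eef_pos"])
print("cap by wrist",px2w("wrist",(325,212),.182,M).round(4),"drum",px2w("wrist",(160+248/1.5,200+5/1.5),.15,M).round(4))
c=calibration("scene")
def pr(p):
    q=np.linalg.inv(c["pose"])@[*p,1]; q=c["camera_matrix"]@[q[0],-q[1],-q[2]]; return (q[:2]/q[2]).round(1)
print("tcp in scene",pr(M[:3,3]),"cap",pr([.573,-.181,.182]))
print("cap by scene",px2w("scene",(150+(631-480)/1.5,100+92/1.5),.182).round(4))
E
```

```text
[ 0.57261609 -0.18023295  0.24671041]
6.9 [ 0.57261609 -0.18023295  0.24671041]
cap by wrist [ 0.5751 -0.1786  0.182 ] drum [ 0.5754 -0.1824  0.15  ]
tcp in scene [248.2 141.5] cap [250. 161.]
cap by scene [ 0.5727 -0.1779  0.182 ]
```

Wrist, scene and top views all put the cap at (0.574, -0.180), almost under the gripper. I'll descend and grip lightly.

arm_command(targets="0 0.001 0.02 0 0 0;0 0 0.025 0 0 0;0 0 0.025 0 0 0;0 0 0.015 0 0 0;0 0 0.006 0 0 0;0 0 0 0 0 0")

```text
t: 7.4
eef_pos: [0.5733, -0.1789, 0.1553]
eef_rot: [-2.267, -2.169, 0.002]
force: [0.6, -0.4, 0.7]
gripper_width: 0.0852
grip_force: 0.0
```

arm_command(targets="0 0 0 0 0 0;0 0 0 0 0 0;0 0 0 0 0 0;0 0 0 0 0 0;0 0 0 0 0 0;0 0 0 0 0 0", claw=0.04, newtons=25)

```text
t: 7.9
eef_pos: [0.5752, -0.1812, 0.1591]
eef_rot: [2.27, 2.168, 0.002]
force: [0.2, 2.8, 6.6]
gripper_width: 0.0547
grip_force: 26.2
```

arm_command(targets="0 0 -0.002 0 0 0.05;0 0 0 0 0 0.05;0 0 0 0 0 0.05;0 0 0 0 0 0.05;0 0 0 0 0 0.05;0 0 0 0 0 0.05;0 0 0 0 0 0")

```text
t: 8.48
eef_pos: [0.5743, -0.1813, 0.1595]
eef_rot: [2.572, 1.803, 0.0]
force: [0.3, -0.1, -0.3]
gripper_width: 0.0546
grip_force: 26.5
```

```bash
python3 -c "
from h import *
s=read_state();print(s['ft_torque'],s['force'],s['joint_pos'].round(3),s['grip_force'],s['eef_pos'])"
```

```text
[ 0.04547028 -0.02381466  0.01414884] [ 0.2994094  -0.11184459 -0.27468168] [-0.491  0.405  1.507 -0.     1.229 -0.143] 26.51373566537586 [ 0.574282   -0.18134145  0.15953985]
```

The turn met almost no torque at 0.3 rad, so positive about tool z (clockwise from above) is the loosening direction. I'll continue to 0.87.

arm_command(targets="0 0 0 0 0 0.07;0 0 0 0 0 0.07;0 0 0 0 0 0.07;0 0 0 0 0 0.07;0 0 0 0 0 0.07;0 0 0 0 0 0.07;0 0 0 0 0 0.07;0 0 0 0 0 0.08;0 0 0 0 0 0;0 0 0 0 0 0", newtons=35)

```text
t: 9.32
eef_pos: [0.5743, -0.1812, 0.1594]
eef_rot: [2.973, 1.015, 0.0]
force: [-0.8, -0.3, -1.4]
gripper_width: 0.0545
grip_force: 37.0
```

```bash
python3 -c "
from h import *
s=read_state();print(s['ft_torque'],s['force'],s['joint_pos'].round(3),s['grip_force'],s['eef_pos'])"
```

```text
[0.02514365 0.04461724 0.0065189 ] [-0.78353716 -0.33167365 -1.42182522] [-0.491  0.405  1.507 -0.     1.229  0.422] 37.03565301373601 [ 0.57429074 -0.18123092  0.15942624]
```

Still free. I'll lift gently and watch the force.

arm_command(targets="0 0 -0.003 0 0 0;0 0 -0.003 0 0 0;0 0 -0.003 0 0 0;0 0 -0.003 0 0 0;0 0 0 0 0 0")

```text
t: 9.73
eef_pos: [0.5748, -0.1814, 0.1724]
eef_rot: [2.973, 1.011, 0.002]
force: [0.6, -0.1, -1.1]
gripper_width: 0.0548
grip_force: 37.0
```

arm_command(targets="0 0 -0.01 0 0 0;0 0 -0.012 0 0 0;0 0 -0.012 0 0 0;0 0 -0.012 0 0 0;0 0 -0.012 0 0 0;0 0 -0.012 0 0 0;0 0 -0.01 0 0 0;0 0 -0.005 0 0 0;0 0 0 0 0 0;0 0 0 0 0 0;0 0 0 0 0 0;0 0 0 0 0 0")

```text
t: 10.73
eef_pos: [0.5739, -0.1809, 0.2553]
eef_rot: [-2.973, -1.01, 0.002]
force: [0.1, -0.1, -2.0]
gripper_width: 0.0543
grip_force: 37.1
```

```bash
python3 - <<'E'
from h import *
print(T().round(3))
b=lambda a,k:cv2.resize(np.ascontiguousarray(a[:,:,::-1]),None,fx=k,fy=k,interpolation=cv2.INTER_CUBIC)
cv2.imwrite("pics/f.png",np.hstack([b(read_camera("scene")[100:270,170:340],2.3),b(read_camera("wrist")[200:,160:480],1.95)[:391]][:2]) if 0 else cv2.hconcat([cv2.resize(b(read_camera("scene")[100:270,170:340],2),(400,400)),cv2.resize(b(read_camera("wrist")[:,:],1),(400,400))]))
E
```

```text
[[ 0.793  0.609 -0.002  0.574]
 [ 0.609 -0.793  0.001 -0.181]
 [-0.001 -0.002 -1.     0.255]
 [ 0.     0.     0.     1.   ]]
```

View pics/f.png

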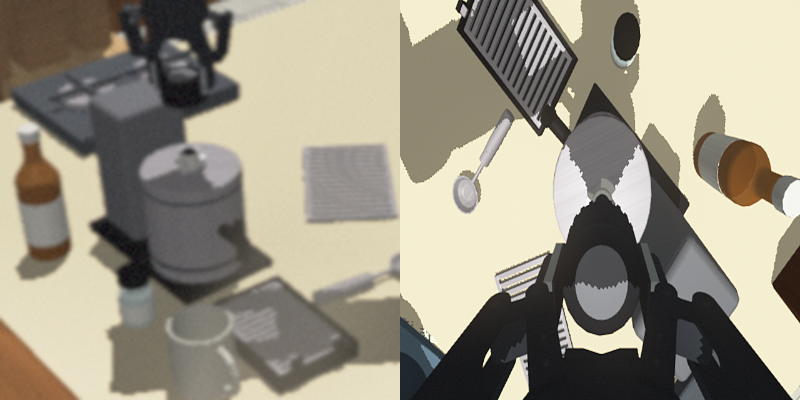

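The cap is upright in the gripper, about 95 mm above the drum top, with the neck bare below it. The grille is level and the bystanders are in place, so I'm handing in.

```bash
python3 -c "
from station import *
print(close_job())"
```

```text
the job is handed in; nothing more can be done
None
```

The job is handed in: the grille is level under its clips, and the cap came loose clockwise from above and is held upright about 95 mm above the drum top; no verdict came back.

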